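# Fit up a corner post on its foot plate in the welding jig and hold it for tacking

### The job

Get the corner post ready for tack welding: lay the foot plate flat in the jig with one end and one long side up against the two stops and let go of it, then stand the longer square tube on end on the plate, in the corner of the jig. Press the tube snugly into the corner so that it bears on the end stop and the side stop at once, and finish while still holding it pressed there, with the plate still home under it. Leave the other things on the bench where they are.

Things in the scene. Friction and masses are not known exactly. Their poses are not given: they have to be found in the camera images.
- jig: fixed fit-up jig: bare steel base plate 170 x 130 x 12 mm lying on the table, bolted down. Origin: centre of its underside; x along its 170 mm, towards the end stop; y towards the side stop; z up.
- corner (a point): the inner corner of the jig, on the top face of its base (12 mm above the table), where the inner faces of the two stops would meet; axes as the jig's. Work lies at negative x and negative y of it. In the jig's own frame it is at (60, 30, 12) mm.
- end_stop: rigid steel stop on the jig, square across its x (a steady push of 5 to 15 N is right): inner face at corner x = 0, 16 mm thick, 60 mm high above the base, running from 64 mm on the -y side of the corner to 16 mm on the +y side. Its origin is the jig's origin, not its own middle.
- side_stop: rigid steel stop on the jig, square across its y (push as on the other): inner face at corner y = 0, 16 mm thick, 60 mm high above the base, running only from the corner back to x = -35 mm, so a gripper finger can pass beside the foot plate behind it. Its origin is the jig's origin, not its own middle.
- foot_plate: loose bare steel plate 110 (x) x 50 (y) x 10 (z) mm, about 0.4 kg, lying flat on the table; the longest flat piece among the loose steel. Origin: centre of its underside. The same either way round. The post ends down on it (a gap under 2 mm passes).
- post: loose bare steel square tube, 40 x 40 mm, 100 mm long, 4 mm walls, open top, about 0.4 kg, standing on end. Origin: centre of its underside; x, y square to its faces, z up. On the plate in the jig its top is 50 mm above the stops' tops. If it bears hard on the plate, or on one stop, friction makes it lean instead of sliding home: feel for the stops with it 1 to 2 mm clear of the plate, then lower it.
- tube_stub: bystander: short stub of the same 40 mm square tube, only 45 mm long, standing on end; leave alone. Origin: centre of its underside.
- pipe_offcut: bystander: round pipe offcut, 60 mm across, 45 mm high; leave alone. Origin: centre of its underside.
- angle_offcut: bystander: angle-iron offcut 90 x 40 x 40 mm; leave alone. Origin: centre of its underside.
- flat_offcut: bystander: small flat steel offcut 65 x 35 x 8 mm; leave alone. Origin: centre of its underside.
- hammer: bystander: hammer lying at the far side; leave alone. Origin: near the middle of it.
- spray_bottle: bystander: white spray bottle with a red head, 190 mm high; leave alone. Origin: centre of its underside.
Mind the look-alikes: they are no part of the job. What is shaped like the foot_plate but blue or purple is not meant. What is shaped like the post but brown is not meant.

How it is judged:
By the outcome, as a careful person would: the job done as asked, in the order asked, and still so for the second after the job is handed in, while the arm keeps its last pose, push and grip.
It also fails if it takes over 72 s, if anything falls off the work surface, if the arm or the gripper's body presses on something with over 40 N, if the wrist force passes 120 N, or if a joint passes its speed limit or range.

### The arm

A 6-joint arm with a two-finger parallel gripper is mounted at the origin on the work surface. World frame = base frame: x ahead of the robot, y to its left, z up, the work surface at z = 0. Lengths are in m, angles in degrees, forces in N, time in s.
With the tool pointing down it reaches from about 0.4 to 0.925 m from the base axis. Payload 12.5 kg.
Tool frame: the origin (TCP) lies between the finger pads; the fingertips stand 25 mm ahead of it and the grasp point (between the pads) lies 6 mm ahead of it; z points along the fingers, y is the direction in which the jaws open and shut (so a half turn about z gives the same grasp; the last joint's range is limited). The gripper opens to 95 mm and grips with 3 to 60 N. Pads are 20 mm wide; open, the fingers measure 119 mm over their backs; the gripper's body (75 mm by 180 mm) begins 59 mm behind the grasp point.
Start: joints at [-77.326, 28.126, 89.318, -0, 62.55, -6.05], TCP at [0.201, -0.592, 0.24] pointing down, gripper open.
Joint ranges: [-177.58, 177.58], [-47.91, 125.51], [2.72, 160], [-65.01, 245.01], [3.68, 167.84], [-153.87, 153.87]. Speed limits (degrees/s): [127.2, 127.2, 159.86, 180, 180, 180].

### API

Orientations are given as a 3x3 rotation matrix whose columns are the frame's x, y, z axes.
In Python, from workcell import arm gives the robot as it stands.
- The arm moves only by the tool send_rows, never from a script. Its argument "plan" is a list of rows, each a list of 3 entries, a list of its own where there are three numbers: the shift along the tool's x, y, z in m, then the turn about the tool's z in degrees, then the closure, from 0 (fully open) to 1 (shut). A call has exactly 5 rows; each row shifts and turns the commanded pose from where the row before left it, along the tool's axes as they then stand; what a row does not reach is not made up. A row lasts 1/10 s, in which the tool goes at most 50 mm and 8.59 degrees, less where a joint would pass 70% of its speed; a pose out of reach is approached as far as the arm can. A call with a gripper value outside its range is refused whole. The fingers move at their own pace and stop on an object; "newtons" is the grip in N (left out, the last holds). Time passes only in rows, so rows that do not move let the fingers close, or fill a call up. It gives the time, the measured TCP pose, the force and the opening at its end, in the units of the state.
- arm.state(): the state, without advancing time (a new reading comes with each control period).
- arm.read_camera(name): name is "scene" or "side" or "wrist"; returns a dict with "pixels" (480x640x3 uint8, red, green, blue), "mtx" (3x3 intrinsics, pixels), "k1" (the pictures are not rectified: a ray, as slopes to the right and down, at radius r is drawn at 1 + k1 r^2 times it, then the intrinsics apply), "camera_from_world" (4x4, takes a point from world to camera coordinates); the wrist camera has in their place "hand_eye" (4x4, takes a point from camera to tool coordinates, whose origin is the TCP and whose axes are the flange's). Camera axes: x right, y up, looking along -z (the intrinsics and any distortion apply to the point x, -y, -z); pixel columns grow to the right and rows downward; lengths in m; the calibration is good to about 2 mm. A picture is of the moment at which its call begins: read the wrist's pose just before it. There is no depth.
- arm.hand_in(): hands the job in, once; it reports no verdict.
The state is a dict: "time": time; "q": joint angles; "joint_vel": joint speeds; "joint_torque": joint torques, N m; "position": TCP position; "tool_rot": TCP orientation; "contact_force": force on the tool from outside, world axes, zero at the start; "moment": the same for the moment, N m; "width": opening from 0.0 (shut) to 1.0 (fully open).
Only numpy, scipy, OpenCV 4.12 (cv2) and the standard library are available. Lean on these libraries where they do the work, as an engineer would, in place of code of your own. Each camera call takes 0.05 s, during which the arm holds its last target. There are 200 camera calls.

## Working session

There is one attempt and no reset: what is moved stays moved. The work goes in short steps, Python scripts to look and compute and a tool call to move; the robot and the scene stay as the last step left them, time stands still between calls to the robot, and variables do not carry over. Pictures are saved under pics/ and viewed, on a budget of 10 in all, crops included, one or two more only if the job needs it, and the job is handed in when it is done.

Besides the shell and the picture viewer there is one more tool, called after "Request:" by a JSON object that holds its "fn" and its "kwargs". send_rows: Moves the arm, as the interface text tells. Its arguments: {"type":"object","properties":{"plan":{"type":"array","items":{"type":"array"}},"newtons":{"type":"number"}},"required":["plan"]}

```bash
mkdir -p pics; ls
python3 - <<'E'
from workcell import arm
import cv2
for n in ("scene","side"):
    d=arm.read_camera(n); cv2.imwrite(f"pics/{n}0.png",d["pixels"][:,:,::-1]); print(n,d["mtx"].tolist(),d["k1"],d["camera_from_world"].round(4).tolist() if hasattr(d["camera_from_world"],'round') else d["camera_from_world"])
s=arm.state(); print(s)
E
```

```text
pics
scene [[512.1996976996658, 0.0, 323.61802193108826], [0.0, 512.1996976996658, 247.13187893979938], [0.0, 0.0, 1.0]] -0.12029728841334812 [[-0.762, 0.6474, 0.0145, 0.4428], [-0.3911, -0.478, 0.7865, 0.1863], [0.5161, 0.5937, 0.6174, -1.5756], [0.0, 0.0, 0.0, 1.0]]
side [[608.546135254581, 0.0, 305.62339027763034], [0.0, 608.546135254581, 237.78728145162935], [0.0, 0.0, 1.0]] 0.02924404589157661 [[-0.8918, -0.4525, -0.0012, 0.4796], [0.3356, -0.6632, 0.669, -0.2372], [-0.3035, 0.5962, 0.7432, -1.0474], [0.0, 0.0, 0.0, 1.0]]
{'time': 0.1, 'q': array([-7.73252685e+01,  2.81624825e+01,  8.93455818e+01, -4.70040393e-05,
        6.25494626e+01, -6.05033717e+00]), 'joint_vel': array([ 0.05241683, -0.11016021, -0.01663446,  0.0405238 ,  0.11072601,
       -0.07623381]), 'joint_torque': array([ 2.59888722e-03, -6.13621402e+01, -2.58605647e+01,  6.94131106e-02,
        4.70061880e-02, -5.39145663e-05]), 'position': array([ 0.20062458, -0.59173371,  0.2391071 ]), 'tool_rot': array([[ 9.47069799e-01,  3.21027642e-01, -2.21011400e-04],
       [ 3.21027701e-01, -9.47069298e-01,  9.79407604e-04],
       [ 1.05103802e-04, -9.98518145e-04, -9.99999496e-01]]), 'contact_force': array([-0.41770608,  0.18732242, -0.33909295]), 'moment': array([ 0.05394018, -0.01958302,  0.02370053]), 'width': 0.9945386976105447}
```

View pics/scene0.png

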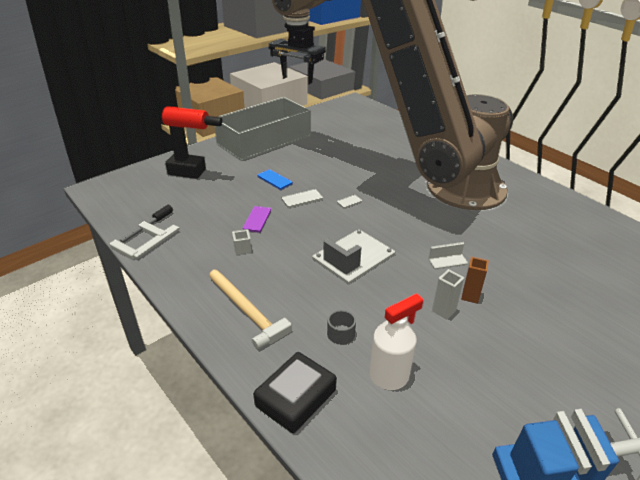

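View pics/side0.png

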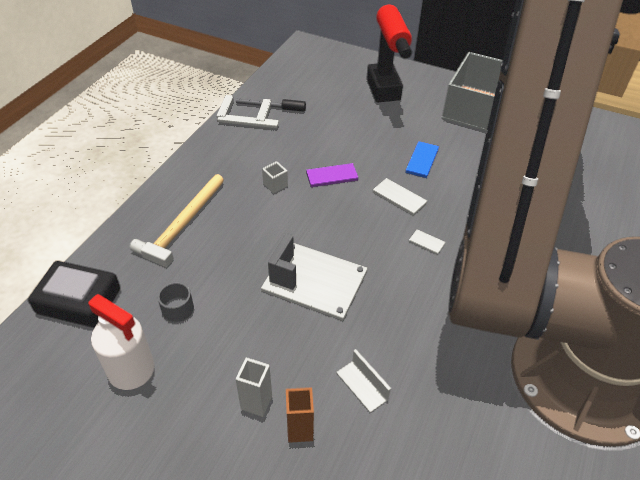

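Scene picture: candidates for the foot plate are the grey one at scene (302,198) / side (400,196), the blue one at (275,179), the purple one at (257,218) and the small grey offcut at (349,201). The long grey one fits. For the post: grey tall tube at scene (448,293) / side (254,387), brown tube at (475,279), short stub at (242,242). The grey tall one fits. I'll confirm both in one enlarged crop.

```bash
cat > h.py <<'E'
import numpy as np, cv2
from workcell import arm
def project(d,P,T=None):
    """world pts -> pixels. T: camera_from_world"""
    T=np.array(d["camera_from_world"]) if T is None else T
    P=np.atleast_2d(P); c=P@T[:3,:3].T+T[:3,3]
    s=np.c_[c[:,0],-c[:,1]]/(-c[:,2:3])
    s=s*(1+d["k1"]*(s**2).sum(1,keepdims=True))
    K=np.array(d["mtx"]); return s@K[:2,:2].T+K[:2,2]
def unproj(d,uv,z,T=None):
    T=np.array(d["camera_from_world"]) if T is None else T
    K=np.array(d["mtx"]); uv=np.atleast_2d(np.array(uv,float))
    sd=(uv-K[:2,2])/K[0,0]; s=sd.copy()
    for _ in range(20): s=sd/(1+d["k1"]*(s**2).sum(1,keepdims=True))
    r=np.c_[s[:,0],-s[:,1],-np.ones(len(s))]@T[:3,:3]
    o=-T[:3,:3].T@T[:3,3]
    return o+r*((z-o[2])/r[:,2])[:,None]
def wristT(d,st):
    W=np.eye(4);W[:3,:3]=st["tool_rot"];W[:3,3]=st["position"]
    return np.linalg.inv(W@np.array(d["hand_eye"]))
E
python3 - <<'E'
from h import *
s=cv2.imread("pics/scene0.png");e=cv2.imread("pics/side0.png")
def t(im,x,y,w=100): return cv2.resize(im[y:y+int(w*.75),x:x+w],(400,300),interpolation=cv2.INTER_CUBIC)
m=np.vstack([np.hstack([t(e,350,160),t(e,260,232,120)]),np.hstack([t(e,225,350,120),t(s,420,250)])])
cv2.imwrite("pics/crop1.png",m)
d=arm.read_camera("side"); c=arm.read_camera("scene")
print("plate",unproj(d,[400,196],.01),unproj(c,[302,198],.01))
print("jig",unproj(d,[[263,286],[345,316],[367,266]],.012))
w=arm.read_camera("wrist");print(w["mtx"],w["k1"],np.array(w["hand_eye"]).round(4))
E
```

```text
plate [[ 0.43995875 -0.26259893  0.01      ]] [[ 0.4450093  -0.25789886  0.01      ]]
jig [[ 0.58405616  0.08881648  0.012     ]
 [ 0.41576967  0.08101036  0.012     ]
 [ 0.42620577 -0.04638881  0.012     ]]
[[384.14767077   0.         317.78076499]
 [  0.         384.14767077 246.39493348]
 [  0.           0.           1.        ]] -0.06665240385056347 [[ 8.000e-04  9.610e-01  2.765e-01  7.780e-02]
 [ 1.000e+00 -1.100e-03  8.000e-04  3.000e-04]
 [ 1.100e-03  2.765e-01 -9.610e-01 -1.455e-01]
 [ 0.000e+00  0.000e+00  0.000e+00  1.000e+00]]
```

View pics/crop1.png

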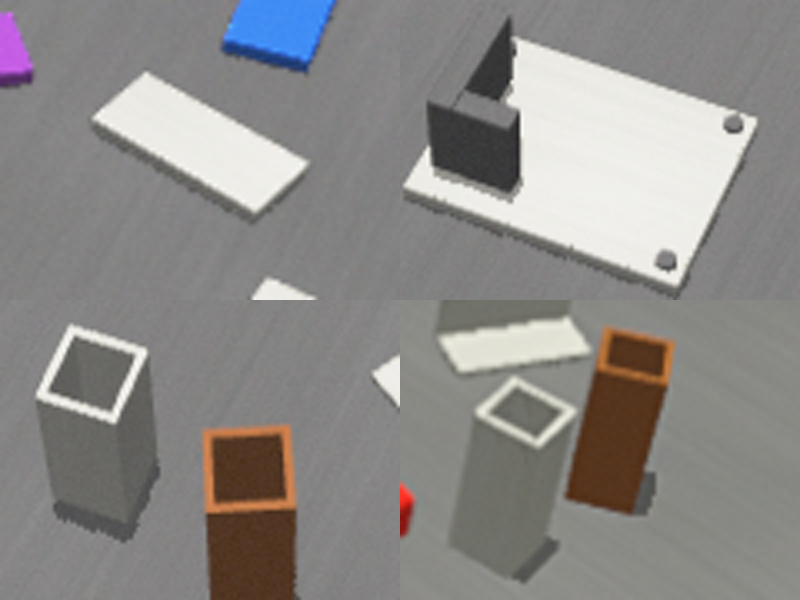

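Confirmed: the long grey plate and the tall grey tube are the parts. The jig's stops are at its far-x and +y sides.

Run:
```python
from h import *
d=arm.read_camera("side"); c=arm.read_camera("scene")
def rect(P):
    r=cv2.minAreaRect((P[:,:2]*1000).astype(np.float32)); return r
print("plate",rect(unproj(d,[[387,178.3],[373.3,190],[413,213.5],[427,200.8]],.01)))
print("jig",rect(unproj(d,[[261.5,287.8],[342.5,318.1],[366.5,268],[293.6,243.4]],.012)))
print("post",rect(unproj(d,[[246,358.1],[269.1,365],[258.9,386],[236.4,380]],.1)))
print("post",rect(unproj(c,[[449.3,269.5],[464.3,277.8],[455,286.3],[439,277.8]],.1)))
# bystander near things
print("brown top",unproj(d,[[300,397]],.1),"angle",unproj(d,[[365,380]],.0),"bottle",unproj(d,[[130,375]],0))
```

```text
plate ((441.23602294921875, -263.94305419921875), (51.75123596191406, 107.77601623535156), 74.91909790039062)
jig ((503.73870849609375, 26.245006561279297), (166.6740264892578, 128.75730895996094), 2.2559828758239746)
post ((477.70477294921875, 297.79473876953125), (38.77653884887695, 39.98934555053711), 9.25148868560791)
post ((478.193359375, 300.82958984375), (39.129554748535156, 39.6826171875), 5.24604606628418)
brown top [[0.39397749 0.30187682 0.1       ]] angle [[3.33723599e-01 1.77883544e-01 1.11022302e-16]] bottle [[0.69811845 0.35114986 0.        ]]
```

```bash
cat >> h.py <<'E'
def go(x,y,z,yaw=None,axis_turn_first=False):
    """print tool-frame shift to world target (shift first, then turn)"""
    st=arm.state(); R=st["tool_rot"]; p=st["position"]
    cur=np.degrees(np.arctan2(R[1,0],R[0,0]))
    turn=0 if yaw is None else -((yaw-cur+90)%180-90)
    if axis_turn_first:
        a=np.radians(turn); R=R@np.array([[np.cos(a),-np.sin(a),0],[np.sin(a),np.cos(a),0],[0,0,1]])
    s=R.T@(np.array([x,y,z])-p)
    print("t %.1f pos %s yaw %.2f w %.3f F %s"%(st["time"],p.round(4),cur,st["width"]*95,st["contact_force"].round(1)))
    print("shift mm",(s*1000).round(1),"rows>=",int(np.ceil(np.linalg.norm(s)/.05)),"turn",round(turn,2))
E
python3 -c "
from h import *
d=arm.read_camera('side');print(unproj(d,[[470,60],[450,118],[495,128]],0.1))
go(.441,-.264,.22,-15.1)"
```

```text
[[ 0.43561971 -0.705579    0.1       ]
 [ 0.40620019 -0.45634475  0.1       ]
 [ 0.30683495 -0.46580125  0.1       ]]
t 0.4 pos [ 0.2006 -0.5919  0.2396] yaw 18.72 w 94.885 F [ 0.5 -0.   0. ]
shift mm [ 332.9 -233.4   19.6] rows>= 9 turn 33.82
```

Request:
{"fn": "send_rows", "kwargs": {"plan": [[[0.0333,-0.0233,0],0,0],[[0.0333,-0.0233,0],0,0],[[0.0333,-0.0233,0],0,0],[[0.0333,-0.0233,0],0,0],[[0.0333,-0.0233,0],0,0]]}}

```text
time: 0.9
position: [0.3216, -0.4268, 0.2398]
tool_rot: [[0.947, 0.321, 0.0], [0.321, -0.947, -0.0], [0.0, 0.0, -1.0]]
contact_force: [0.6, -1.2, -0.3]
width: 1.004
```

Request:
{"fn": "send_rows", "kwargs": {"plan": [[[0.0333,-0.0233,0],0,0],[[0.0333,-0.0233,0],0,0],[[0.0333,-0.0233,0],0,0],[[0.0333,-0.0233,0],0,0],[[0.0333,-0.0233,0.01],0,0]]}}

```text
time: 1.4
position: [0.4424, -0.2632, 0.2306]
tool_rot: [[0.947, 0.321, 0.002], [0.321, -0.947, -0.002], [0.001, 0.002, -1.0]]
contact_force: [0.7, 0.3, -0.5]
width: 1.002
```

Request:
{"fn": "send_rows", "kwargs": {"plan": [[[0,0,0.01],8.45,0],[[0,0,0.01],8.45,0],[[0,0,0],8.45,0],[[0,0,0],8.45,0],[[0,0,0],0,0]]}}

```text
time: 1.9
position: [0.4413, -0.2643, 0.2096]
tool_rot: [[0.965, -0.262, 0.0], [-0.262, -0.965, -0.0], [0.0, 0.0, -1.0]]
contact_force: [-0.6, -0.2, -0.6]
width: 0.998
```

```bash
cat >> h.py <<'E'
def wsnap(name):
    st=arm.state(); d=arm.read_camera("wrist"); im=np.ascontiguousarray(d["pixels"][:,:,::-1])
    if name: cv2.imwrite(f"pics/{name}.png",im)
    return im,d,wristT(d,st)
E
python3 - <<'E'
from h import *
go(.441,-.264,.1,-15.1)
im,d,T=wsnap("w1")
E
```

```text
t 1.9 pos [ 0.4413 -0.2643  0.2096] yaw -15.20 w 94.844 F [-0.6 -0.2 -0.6]
shift mm [ -0.4  -0.2 109.6] rows>= 3 turn -0.1
```

View pics/w1.png

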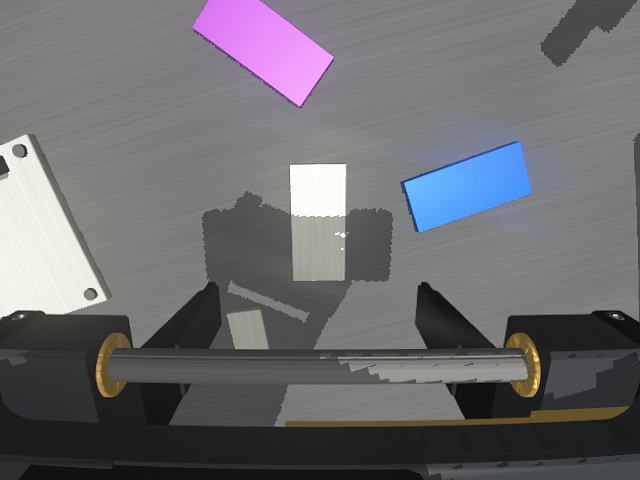

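The wrist view shows the grey plate centred between the fingers, with corners at about (290,164), (346,164), (344,280) and (294,280).

Run:
```python
from h import *
im,d,T=wsnap(None)
P=unproj(d,[[290,164],[346,164],[344.5,280],[293,280]],.01,T); print(P.round(4),P.mean(0)); print(cv2.minAreaRect((P[:,:2]*1000).astype(np.float32)))
c=P.mean(0); print(np.degrees(np.arctan2(*(P[0]+P[1]-P[2]-P[3])[[1,0]])))
go(c[0],c[1],.027,-15.1)
```

```text
[[ 0.5    -0.2547  0.01  ]
 [ 0.4873 -0.3025  0.01  ]
 [ 0.3814 -0.2752  0.01  ]
 [ 0.394  -0.2274  0.01  ]] [ 0.44067468 -0.26493245  0.01      ]
((440.6808166503906, -264.9259033203125), (49.48707962036133, 109.68118286132812), 75.5340805053711)
-14.457643660978997
t 2.0 pos [ 0.4412 -0.2644  0.2097] yaw -14.82 w 94.869 F [-0.6 -0.1 -0.4]
shift mm [ -0.4   0.7 182.7] rows>= 4 turn 0.28
```

Request:
{"fn": "send_rows", "kwargs": {"plan": [[[0,0.0005,0.045],0,0],[[0,0,0.045],0,0],[[0,0,0.045],0,0],[[0,0,0.03],0,0],[[0,0,0.0165],0,0]]}}

```text
time: 2.5
position: [0.4404, -0.2644, 0.0257]
tool_rot: [[0.967, -0.256, -0.002], [-0.256, -0.967, 0.002], [-0.003, -0.001, -1.0]]
contact_force: [-0.3, -0.4, 1.7]
width: 1.0
```

Request:
{"fn": "send_rows", "kwargs": {"plan": [[[0,0,0],0,1],[[0,0,0],0,1],[[0,0,0],0,1],[[0,0,0],0,1],[[0,0,0],0,1]], "newtons": 40}}

```text
time: 3.0
position: [0.4412, -0.2649, 0.0284]
tool_rot: [[0.966, -0.259, 0.0], [-0.259, -0.966, -0.0], [0.001, 0.0, -1.0]]
contact_force: [0.0, 0.4, -0.6]
width: 0.634
```

Request:
{"fn": "send_rows", "kwargs": {"plan": [[[0,0,0],0,1],[[0,0,0],0,1],[[0,0,0],0,1],[[0,0,0],0,1],[[0,0,0],0,1]]}}

```text
time: 3.5
position: [0.4412, -0.2649, 0.0283]
tool_rot: [[0.966, -0.26, 0.0], [-0.26, -0.966, -0.0], [0.0, 0.0, -1.0]]
contact_force: [-0.6, 0.6, 5.7]
width: 0.522
```

Request:
{"fn": "send_rows", "kwargs": {"plan": [[[0,0,-0.01],0,1],[[0,0,-0.03],0,1],[[0,0,-0.05],0,1],[[0,0,-0.05],0,1],[[0,0,-0.05],0,1]]}}

```text
time: 4.0
position: [0.4404, -0.2643, 0.2203]
tool_rot: [[0.966, -0.26, -0.001], [-0.26, -0.966, 0.001], [-0.001, -0.0, -1.0]]
contact_force: [1.1, -1.0, -5.1]
width: 0.521
```

Request:
{"fn": "send_rows", "kwargs": {"plan": [[[0,0,-0.03],-8.4,1],[[0,0,0],-8.4,1],[[0,0,0],0,1],[[0,0,0],0,1],[[0,0,0],0,1]]}}

```text
time: 4.5
position: [0.4408, -0.2646, 0.2473]
tool_rot: [[1.0, 0.027, -0.002], [0.027, -1.0, 0.001], [-0.002, -0.001, -1.0]]
contact_force: [1.0, -0.3, -4.8]
width: 0.52
```

```bash
python3 -c "
from h import *
go(.43,.026,.25,2.2)"
```

```text
t 4.5 pos [ 0.4408 -0.2646  0.2473] yaw 1.53 w 49.384 F [ 1.  -0.3 -4.8]
shift mm [  -3.  -290.8   -2.3] rows>= 6 turn -0.67
```

Plate held (about 4.8 N of weight). Moving over the jig.

Request:
{"fn": "send_rows", "kwargs": {"plan": [[[0,-0.045,0],0,1],[[0,-0.045,0],0,1],[[0,-0.045,0],0,1],[[0,-0.045,0],0,1],[[0,-0.045,0],0,1]]}}

```text
time: 5.0
position: [0.4338, -0.0383, 0.2476]
tool_rot: [[1.0, 0.027, -0.001], [0.027, -1.0, 0.0], [-0.001, -0.0, -1.0]]
contact_force: [0.8, -0.6, -4.6]
width: 0.522
```

Request:
{"fn": "send_rows", "kwargs": {"plan": [[[0,-0.045,0],-0.7,1],[[0,-0.02,0],0,1],[[0,0,0],0,1],[[0,0,0],0,1],[[0,0,0],0,1]]}}

```text
time: 5.5
position: [0.4322, 0.0244, 0.2478]
tool_rot: [[0.999, 0.041, -0.001], [0.041, -0.999, -0.0], [-0.001, 0.0, -1.0]]
contact_force: [-0.2, -0.2, -3.7]
width: 0.521
```

Run:
```python
from h import *
go(.43,.026,.25,2.2)
im,d,T=wsnap("w2")
```

```text
t 5.5 pos [0.4322 0.0244 0.2478] yaw 2.34 w 49.502 F [-0.2 -0.2 -3.7]
shift mm [-2.1 -1.7 -2.2] rows>= 1 turn 0.14
```

View pics/w2.png

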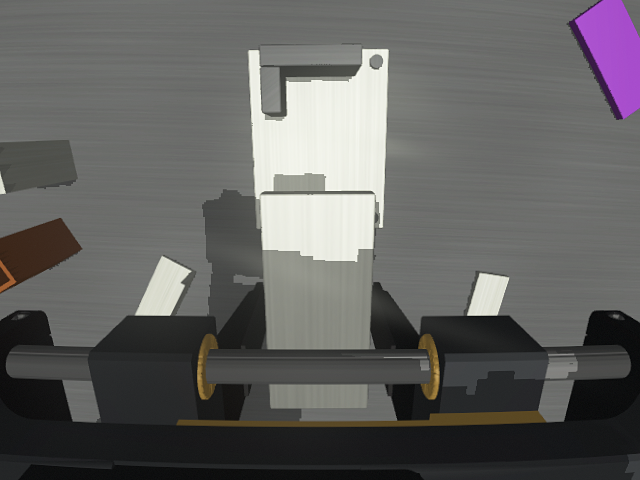

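The jig is seen with far corners at (249,50) and (388,49), the end stop's top front edge on row 66, and the held plate's front edge on row 193. I'll fit the jig pose to these.

```bash
cat >> h.py <<'E'
def fitrigid(d,T,J,uv,x0):
    from scipy.optimize import least_squares
    J=np.array(J,float)/1000; uv=np.array(uv,float)
    def W(p):
        c,s=np.cos(p[2]),np.sin(p[2]); return np.c_[J[:,0]*c-J[:,1]*s+p[0],J[:,0]*s+J[:,1]*c+p[1],J[:,2]]
    r=least_squares(lambda p:(project(d,W(p),T)-uv).ravel(),x0,loss="soft_l1")
    return r.x,(project(d,W(r.x),T)-uv).round(1)
E
python3 - <<'E'
from h import *
im,d,T=wsnap(None)
J=[(85,65,12),(85,-65,12),(76,46,72),(76,-34,72),(60,-34,72),(60,30,72),(25,30,72),(-85,-65,12)]
uv=[(249,50),(388,49),(260,44),(361,45),(361,66),(282,66),(282,110),(383,228)]
p,r=fitrigid(d,T,J,uv,[.504,.026,.04]); print(p[:2],np.degrees(p[2]),r.tolist())
c,s=np.cos(p[2]),np.sin(p[2]); R=np.array([[c,-s],[s,c]]); print("corner",p[:2]+R@[.06,.03],"plate goal",p[:2]+R@[.005,.005],"post goal",p[:2]+R@[.04,.01])
z=arm.state()["position"][2]-.0183
P=unproj(d,[(262,193),(376,193),(368,408),(270,408)],z,T); print(P.round(4),P.mean(0));
E
```

```text
[0.50344754 0.02586901] 2.5574008437161817 [[-1.1, -0.8], [1.8, -0.4], [-0.7, 0.4], [2.2, -1.1], [1.8, -0.1], [-1.5, 0.1], [-0.4, 2.8], [-0.1, 1.0]]
corner [0.56204918 0.05851635] plate goal [0.50821946 0.03108714] post goal [0.5429615  0.03764386]
[[ 0.4857  0.05    0.2296]
 [ 0.4877  0.0013  0.2296]
 [ 0.3779 -0.0041  0.2296]
 [ 0.3757  0.0461  0.2296]] [0.43174401 0.02335174 0.2296447 ]
```

```bash
cat >> h.py <<'E'
JP=np.array([.50345,.02587]);JY=np.radians(2.55)
JR=np.array([[np.cos(JY),-np.sin(JY)],[np.sin(JY),np.cos(JY)]])
def j2w(x,y): return JP+JR@np.array([x,y])/1000
def jstate():
    st=arm.state(); R=st["tool_rot"]; f=st["contact_force"]
    print("t %.1f jig xy mm %s z %.1f yaw %.2f tilt %s Fjig %s Fz %.1f w %.1f M %s"%(st["time"],((st["position"][:2]-JP)@JR*1000).round(1),st["position"][2]*1000,np.degrees(np.arctan2(R[1,0],R[0,0])),np.degrees(R[:2,2]).round(2),(f[:2]@JR).round(1),f[2],st["width"]*95,st["moment"].round(2)))
E
python3 -c "
from h import *
a=j2w(-3,-3); go(a[0]+.0005,a[1]+.001,.08,2.55,True)"
```

```text
t 5.6 pos [0.4322 0.0242 0.2479] yaw 2.31 w 49.593 F [-0.3  0.1 -4. ]
shift mm [ 68.8   3.5 167.9] rows>= 4 turn -0.24
```

Request:
{"fn": "send_rows", "kwargs": {"plan": [[[0,0,0],-0.2,1],[[0.035,0.0015,0.02],0,1],[[0.034,0.002,0.03],0,1],[[0,0,0.04],0,1],[[0,0,0.04],0,1]]}}

```text
time: 6.1
position: [0.5019, 0.0241, 0.1166]
tool_rot: [[0.999, 0.045, 0.001], [0.045, -0.999, -0.0], [0.001, 0.0, -1.0]]
contact_force: [-0.9, 0.1, -4.9]
width: 0.522
```

Request:
{"fn": "send_rows", "kwargs": {"plan": [[[0,0,0.038],0,1],[[0,0,0.02],0,1],[[0,0,0.014],0,1],[[0,0,0],0,1],[[0,0,0],0,1]]}}

```text
time: 6.6
position: [0.5015, 0.0243, 0.0463]
tool_rot: [[0.999, 0.045, -0.0], [0.045, -0.999, -0.0], [-0.0, 0.0, -1.0]]
contact_force: [0.2, -0.0, -5.1]
width: 0.519
```

```bash
python3 -c "
from h import *
jstate()"
```

```text
t 6.6 jig xy mm [-2.  -1.5] z 46.3 yaw 2.59 tilt [-0. -0.] Fjig [ 0.2 -0. ] Fz -5.1 w 49.3 M [ 0.   -0.01  0.02]
```

Request:
{"fn": "send_rows", "kwargs": {"plan": [[[0,0,0.0025],0,1],[[0,0,0.002],0,1],[[0.002,0,0],0,1],[[0.002,0,0],0,1],[[0,0,0],0,1]]}}

```text
time: 7.1
position: [0.5057, 0.0248, 0.0419]
tool_rot: [[0.999, 0.046, 0.001], [0.046, -0.999, -0.0], [0.001, 0.0, -1.0]]
contact_force: [-0.5, 0.3, -4.2]
width: 0.519
```

Request:
{"fn": "send_rows", "kwargs": {"plan": [[[0.001,0,0],0,1],[[0.001,0,0],0,1],[[0,0,0],0,1],[[0,0,0],0,1],[[0,0,0],0,1]]}}

```text
time: 7.6
position: [0.5072, 0.0249, 0.0416]
tool_rot: [[0.999, 0.046, -0.0], [0.046, -0.999, -0.0], [-0.0, 0.0, -1.0]]
contact_force: [-0.7, 0.1, -3.9]
width: 0.524
```

Request:
{"fn": "send_rows", "kwargs": {"plan": [[[0.001,0,0],0,1],[[0,0,0],0,1],[[0.001,0,0],0,1],[[0,0,0],0,1],[[0,0,0],0,1]]}}

```text
time: 8.1
position: [0.5092, 0.025, 0.0416]
tool_rot: [[0.999, 0.046, -0.0], [0.046, -0.999, -0.0], [-0.0, 0.0, -1.0]]
contact_force: [-0.0, 0.4, -3.6]
width: 0.519
```

```bash
python3 -c "
from h import *
jstate()"
```

```text
t 8.1 jig xy mm [ 5.7 -1.1] z 41.6 yaw 2.62 tilt [-0.   -0.01] Fjig [0.  0.4] Fz -3.6 w 49.3 M [ 0.01  0.   -0.01]
```

Request:
{"fn": "send_rows", "kwargs": {"plan": [[[0.001,0,0],0,1],[[0,0,0],0,1],[[0.001,0,0],0,1],[[0,0,0],0,1],[[0,0,0],0,1]]}}

```text
time: 8.6
position: [0.5096, 0.0251, 0.0413]
tool_rot: [[0.999, 0.046, -0.004], [0.046, -0.999, 0.0], [-0.004, -0.0, -1.0]]
contact_force: [-7.2, -1.7, -1.8]
width: 0.521
```

Request:
{"fn": "send_rows", "kwargs": {"plan": [[[0.0005,0,0],0,1],[[0,0,0],0,1],[[0.0005,0,0],0,1],[[0,0,0],0,1],[[0,0,0],0,1]]}}

```text
time: 9.1
position: [0.5097, 0.0251, 0.0412]
tool_rot: [[0.999, 0.046, -0.006], [0.046, -0.999, 0.0], [-0.006, -0.0, -1.0]]
contact_force: [-11.9, -2.7, -1.1]
width: 0.519
```

End stop found. Backing off, then feeling for the side stop.

Request:
{"fn": "send_rows", "kwargs": {"plan": [[[-0.003,0,0],0,1],[[0,-0.002,0],0,1],[[0,-0.002,0],0,1],[[0,0,0],0,1],[[0,0,0],0,1]]}}

```text
time: 9.6
position: [0.5092, 0.0292, 0.0416]
tool_rot: [[0.999, 0.046, 0.0], [0.046, -0.999, -0.0], [0.0, 0.0, -1.0]]
contact_force: [-0.7, 0.4, -4.3]
width: 0.517
```

Request:
{"fn": "send_rows", "kwargs": {"plan": [[[0,-0.001,0],0,1],[[0,0,0],0,1],[[0,-0.001,0],0,1],[[0,0,0],0,1],[[0,0,0],0,1]]}}

```text
time: 10.1
position: [0.509, 0.031, 0.0416]
tool_rot: [[0.999, 0.046, 0.0], [0.046, -0.999, -0.0], [0.0, 0.0, -1.0]]
contact_force: [-0.4, 0.8, -5.3]
width: 0.52
```

```bash
python3 -c "
from h import *
jstate()"
```

```text
t 10.1 jig xy mm [5.8 4.9] z 41.6 yaw 2.63 tilt [ 0.01 -0.01] Fjig [-0.3  0.8] Fz -5.3 w 49.4 M [ 0.02  0.01 -0.  ]
```

Request:
{"fn": "send_rows", "kwargs": {"plan": [[[0,-0.001,0],0,1],[[0,0,0],0,1],[[0,-0.001,0],0,1],[[0,0,0],0,1],[[0,0,0],0,1]]}}

```text
time: 10.6
position: [0.5089, 0.0319, 0.0416]
tool_rot: [[0.999, 0.045, -0.0], [0.045, -0.999, -0.001], [-0.0, 0.001, -1.0]]
contact_force: [-1.2, -13.2, -4.5]
width: 0.52
```

Request:
{"fn": "send_rows", "kwargs": {"plan": [[[0,-0.0005,0],0,1],[[0,0,0],0,1],[[0,-0.0005,0],0,1],[[0,0,0],0,1],[[0,0,0],0,1]]}}

```text
time: 11.1
position: [0.5088, 0.0321, 0.0417]
tool_rot: [[0.999, 0.045, -0.0], [0.045, -0.999, -0.002], [-0.0, 0.002, -1.0]]
contact_force: [-1.2, -24.1, -3.8]
width: 0.521
```

```bash
python3 -c "
from h import *
jstate()"
```

```text
t 11.1 jig xy mm [5.6 6. ] z 41.7 yaw 2.56 tilt [-0.01 -0.09] Fjig [ -2.3 -24. ] Fz -3.8 w 49.5 M [-4.27  0.38 -0.56]
```

Request:
{"fn": "send_rows", "kwargs": {"plan": [[[0,0.003,0],0,1],[[0.002,0,0],0,1],[[0.001,0,0],0,1],[[0,0,0],0,1],[[0,0,0],0,1]]}}

```text
time: 11.6
position: [0.5094, 0.0311, 0.0411]
tool_rot: [[0.999, 0.046, -0.006], [0.046, -0.999, -0.0], [-0.006, -0.0, -1.0]]
contact_force: [-10.4, -6.5, -2.1]
width: 0.521
```

```bash
python3 -c "
from h import *
jstate()"
```

```text
t 11.6 jig xy mm [6.2 4.9] z 41.1 yaw 2.62 tilt [-0.35 -0.  ] Fjig [-10.7  -6. ] Fz -2.1 w 49.5 M [-1.04  1.73 -0.21]
```

Request:
{"fn": "send_rows", "kwargs": {"plan": [[[-0.003,0,0],-0.5,1],[[0,-0.002,0],0,1],[[0,0,0],0,1],[[0,0,0],0,1],[[0,0,0],0,1]]}}

```text
time: 12.1
position: [0.5082, 0.0317, 0.0415]
tool_rot: [[0.999, 0.053, -0.002], [0.053, -0.999, -0.001], [-0.002, 0.001, -1.0]]
contact_force: [-4.8, -19.1, -3.0]
width: 0.52
```

```bash
python3 -c "
from h import *
jstate()"
```

```text
t 12.1 jig xy mm [5.  5.6] z 41.5 yaw 3.06 tilt [-0.1  -0.06] Fjig [ -5.7 -18.9] Fz -3.0 w 49.4 M [-3.58  0.92 -0.62]
```

Request:
{"fn": "send_rows", "kwargs": {"plan": [[[0,-0.0006,0],0,1],[[0,0,0],0,1],[[0,0,0],0,1],[[0,0,0],0,1],[[0,0,0],0,1]]}}

```text
time: 12.6
position: [0.5082, 0.0318, 0.0415]
tool_rot: [[0.999, 0.053, -0.002], [0.053, -0.999, -0.001], [-0.002, 0.001, -1.0]]
contact_force: [-5.5, -24.2, -3.8]
width: 0.521
```

```bash
python3 -c "
from h import *
jstate()"
```

```text
t 12.6 jig xy mm [5.  5.7] z 41.5 yaw 3.05 tilt [-0.1  -0.08] Fjig [ -6.6 -24. ] Fz -3.8 w 49.5 M [-4.67  0.91 -0.78]
```

Request:
{"fn": "send_rows", "kwargs": {"plan": [[[0,0.0015,0],0,1],[[0.001,0,0],0,1],[[0,0,0.0015],0,1],[[0,0,0],0,1],[[0,0,0],0,1]]}}

```text
time: 13.1
position: [0.5092, 0.0316, 0.0403]
tool_rot: [[0.999, 0.054, -0.001], [0.054, -0.999, -0.001], [-0.002, 0.0, -1.0]]
contact_force: [-6.0, -10.8, 2.1]
width: 0.521
```

```bash
python3 -c "
from h import *
jstate()"
```

```text
t 13.1 jig xy mm [6.  5.4] z 40.3 yaw 3.08 tilt [-0.09 -0.03] Fjig [ -6.4 -10.5] Fz 2.1 w 49.5 M [-2.01  1.02 -0.52]
```

Request:
{"fn": "send_rows", "kwargs": {"plan": [[[0,0,0],0,0.3],[[0,0,0],0,0.3],[[0,0,0],0,0.3],[[0,0,0],0,0.3],[[0,0,0],0,0.3]]}}

```text
time: 13.6
position: [0.51, 0.0323, 0.0402]
tool_rot: [[0.999, 0.055, 0.0], [0.055, -0.999, -0.0], [0.0, 0.0, -1.0]]
contact_force: [-1.1, -0.9, -0.5]
width: 0.697
```

Request:
{"fn": "send_rows", "kwargs": {"plan": [[[0,0,-0.02],0,0.3],[[0,0,-0.03],0,0.3],[[-0.02,0,-0.04],0,0],[[-0.03,0,-0.04],0,0],[[-0.03,0,-0.04],0,0]]}}

```text
time: 14.1
position: [0.4288, 0.0279, 0.2113]
tool_rot: [[0.999, 0.055, -0.0], [0.055, -0.999, -0.0], [-0.0, 0.0, -1.0]]
contact_force: [-0.4, -0.6, 0.4]
width: 0.896
```

Request:
{"fn": "send_rows", "kwargs": {"plan": [[[0,0,-0.03],0,0],[[0,0,0],0,0],[[0,0,0],0,0],[[0,0,0],0,0],[[0,0,0],0,0]]}}

```text
time: 14.6
position: [0.4298, 0.0279, 0.239]
tool_rot: [[0.999, 0.055, -0.002], [0.055, -0.999, 0.0], [-0.002, -0.0, -1.0]]
contact_force: [-0.1, 0.7, 0.7]
width: 1.001
```

Run:
```python
from h import *
jstate()
im,d,T=wsnap(None)
a=project(d,np.r_[j2w(60,30),.012],T)[0].astype(int); print(a)
x,y=max(a[0]-100,0),max(a[1]-60,0)
cv2.imwrite("pics/w3.png",cv2.resize(im[y:y+150,x:x+200],(800,600),interpolation=cv2.INTER_CUBIC)); print(x,y)
```

```text
t 14.6 jig xy mm [-73.5   5.3] z 239.0 yaw 3.13 tilt [-0.13  0.01] Fjig [-0.   0.7] Fz 0.7 w 95.1 M [0.01 0.02 0.03]
[292  72]
192 12
```

View pics/w3.png

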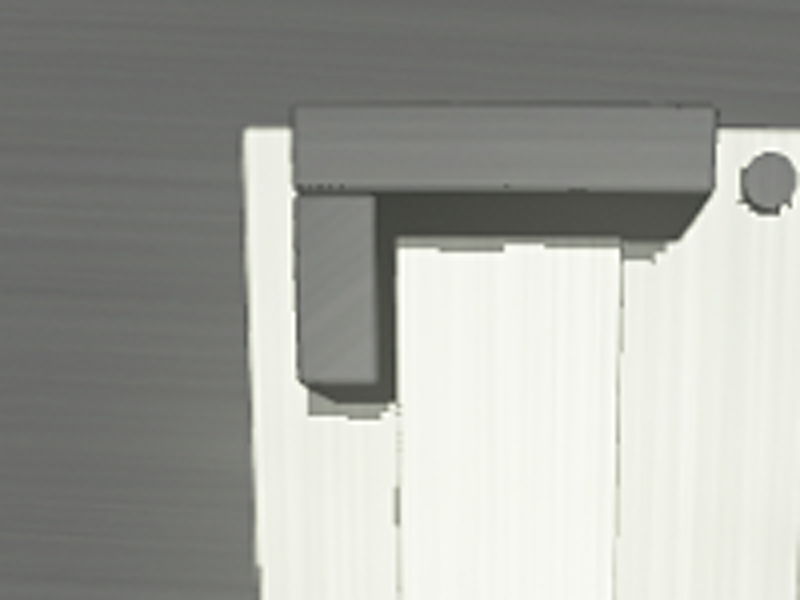

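The plate sits flush against both stops in the picture (top edge row about 240, left edge column about 398 of the crop; the thin strips are shadow). Next, the post.

```bash
python3 -c "
from h import *
go(.478,.299,.25,7.2)"
```

```text
t 14.7 pos [0.4299 0.0279 0.2391] yaw 3.13 w 95.355 F [-0.4  0.4  0.5]
shift mm [  62.8 -268.1  -11. ] rows>= 6 turn -4.07
```

Request:
{"fn": "send_rows", "kwargs": {"plan": [[[0.01,-0.045,-0.01],0,0],[[0.01,-0.045,0],0,0],[[0.01,-0.045,0],0,0],[[0.01,-0.045,0],0,0],[[0.01,-0.045,0],0,0]]}}

```text
time: 15.15
position: [0.4676, 0.2572, 0.2492]
tool_rot: [[0.999, 0.055, -0.001], [0.055, -0.999, -0.001], [-0.001, 0.001, -1.0]]
contact_force: [1.2, -1.3, 0.0]
width: 1.0
```

Request:
{"fn": "send_rows", "kwargs": {"plan": [[[0.013,-0.043,0],0,0],[[0,0,0],-4,0],[[0,0,0],0,0],[[0,0,0],0,0],[[0,0,0],0,0]]}}

```text
time: 15.65
position: [0.4783, 0.2981, 0.2499]
tool_rot: [[0.993, 0.122, -0.0], [0.122, -0.993, -0.0], [-0.001, 0.0, -1.0]]
contact_force: [-0.1, 0.2, 0.5]
width: 0.999
```

Run:
```python
from h import *
go(.478,.299,.25,7.2)
im,d,T=wsnap(None)
a=project(d,[.478,.299,.1],T)[0].astype(int); x,y=max(a[0]-120,0),max(a[1]-100,0); print(x,y)
cv2.imwrite("pics/w4.png",cv2.resize(im[y:y+180,x:x+240],(800,600),interpolation=cv2.INTER_CUBIC))
```

```text
t 15.7 pos [0.4783 0.2981 0.2499] yaw 6.99 w 94.881 F [-0.1  0.2  0.5]
shift mm [-0.2 -0.9 -0.1] rows>= 1 turn -0.21
196 137
```

View pics/w4.png

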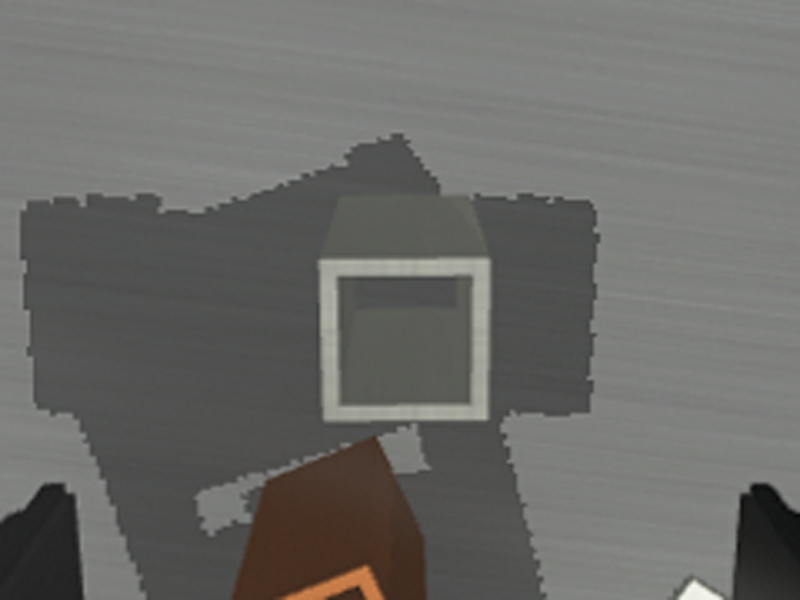

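The grey tube is under the gripper (crop corners (320,258), (490,258), (489,420), (323,421)), well aligned. The brown tube stands behind it, outside the finger line.

Run:
```python
from h import *
im,d,T=wsnap(None)
u=np.array([[320,258],[490,258],[489,420],[323,421]])*.3+[196,137]
P=unproj(d,u,.1,T); print(P.round(4),cv2.minAreaRect((P[:,:2]*1000).astype(np.float32)))
c=P.mean(0); yaw=np.degrees(np.arctan2(*(P[0]+P[1]-P[2]-P[3])[[1,0]])); print(yaw)
go(c[0],c[1],.084,yaw)
```

```text
[[0.4945 0.3203 0.1   ]
 [0.4994 0.2807 0.1   ]
 [0.4597 0.2753 0.1   ]
 [0.4545 0.3154 0.1   ]] ((477.1239013671875, 297.9697265625), (40.33286666870117, 40.402347564697266), 7.430723190307617)
7.378915678355733
t 15.8 pos [0.4784 0.2982 0.2501] yaw 7.01 w 94.876 F [-0.6 -0.7  0.4]
shift mm [ -1.4   0.  166.1] rows>= 4 turn -0.37
```

Request:
{"fn": "send_rows", "kwargs": {"plan": [[[-0.0015,0,0.04],-0.4,0],[[0,0,0.045],0,0],[[0,0,0.04],0,0],[[0,0,0.03],0,0],[[0,0,0.011],0,0]]}}

```text
time: 16.25
position: [0.476, 0.2977, 0.0817]
tool_rot: [[0.992, 0.13, -0.003], [0.13, -0.992, -0.002], [-0.004, 0.001, -1.0]]
contact_force: [0.5, -0.0, 0.5]
width: 1.004
```

Request:
{"fn": "send_rows", "kwargs": {"plan": [[[0,0,0],0,1],[[0,0,0],0,1],[[0,0,0],0,1],[[0,0,0],0,1],[[0,0,0],0,1]], "newtons": 50}}

```text
time: 16.75
position: [0.4771, 0.2988, 0.085]
tool_rot: [[0.991, 0.131, 0.001], [0.131, -0.991, 0.001], [0.001, -0.0, -1.0]]
contact_force: [-0.0, -0.0, 0.4]
width: 0.63
```

Request:
{"fn": "send_rows", "kwargs": {"plan": [[[0,0,0],0,1],[[0,0,0],0,1],[[0,0,0],0,1],[[0,0,0],0,1],[[0,0,0],0,1]]}}

```text
time: 17.25
position: [0.4768, 0.2987, 0.0842]
tool_rot: [[0.991, 0.131, 0.0], [0.131, -0.991, -0.0], [0.0, 0.0, -1.0]]
contact_force: [-1.7, -0.6, 3.2]
width: 0.42
```

```bash
python3 -c "
from h import *
jstate()"
```

```text
t 17.2 jig xy mm [-14.5 273.7] z 84.2 yaw 7.52 tilt [ 0.01 -0.  ] Fjig [-1.7 -0.6] Fz 3.2 w 39.9 M [ 0.    0.14 -0.01]
```

Request:
{"fn": "send_rows", "kwargs": {"plan": [[[0,0,-0.01],0,1],[[0,0,-0.03],0,1],[[0,0,-0.05],0,1],[[0,0,-0.04],0,1],[[0,0,0],4.6,1]]}}

```text
time: 17.75
position: [0.4782, 0.2994, 0.2197]
tool_rot: [[0.999, 0.051, 0.008], [0.051, -0.999, 0.004], [0.008, -0.003, -1.0]]
contact_force: [0.0, 0.6, -5.1]
width: 0.42
```

```bash
python3 -c "
from h import *
jstate()
a=j2w(32,2); go(a[0],a[1],.214,2.95)"
```

```text
t 17.8 jig xy mm [-13.1 274.4] z 219.7 yaw 2.90 tilt [0.43 0.2 ] Fjig [0.1 0.6] Fz -5.1 w 39.9 M [ 0.03  0.03 -0.06]
t 17.8 pos [0.4782 0.2994 0.2197] yaw 2.90 w 39.865 F [ 0.   0.6 -5.1]
shift mm [ 43.4 272.7   5.2] rows>= 6 turn -0.05
```

Request:
{"fn": "send_rows", "kwargs": {"plan": [[[0.007,0.045,0],0,1],[[0.007,0.045,0],0,1],[[0.007,0.045,0],0,1],[[0.007,0.045,0],0,1],[[0.007,0.045,0],0,1]]}}

```text
time: 18.25
position: [0.523, 0.074, 0.2144]
tool_rot: [[0.999, 0.051, -0.0], [0.051, -0.999, -0.0], [-0.0, 0.0, -1.0]]
contact_force: [0.8, -0.2, -3.8]
width: 0.418
```

Request:
{"fn": "send_rows", "kwargs": {"plan": [[[0.008,0.047,0],0,1],[[0,0,0],0,1],[[0,0,0],0,1],[[0,0,0],0,1],[[0,0,0],0,1]]}}

```text
time: 18.75
position: [0.5333, 0.0303, 0.2142]
tool_rot: [[0.999, 0.053, -0.0], [0.053, -0.999, 0.0], [-0.0, -0.0, -1.0]]
contact_force: [0.3, -1.4, -4.2]
width: 0.417
```

```bash
python3 -c "
from h import *
jstate()
a=j2w(32,2); go(a[0],a[1],.112,2.95)"
```

```text
t 18.8 jig xy mm [30.   3.1] z 214.2 yaw 3.01 tilt [-0.01  0.  ] Fjig [ 0.3 -1.4] Fz -4.2 w 39.6 M [ 0.01 -0.    0.02]
t 18.8 pos [0.5333 0.0303 0.2142] yaw 3.01 w 39.568 F [ 0.3 -1.4 -4.2]
shift mm [  2.    1.2 102.2] rows>= 3 turn 0.06
```

Request:
{"fn": "send_rows", "kwargs": {"plan": [[[0,0.001,0.04],0,1],[[0,0,0.04],0,1],[[0,0,0.015],0,1],[[0,0,0.008],0,1],[[0,0,0],0,1]]}}

```text
time: 19.25
position: [0.5335, 0.029, 0.1106]
tool_rot: [[0.999, 0.052, -0.001], [0.052, -0.999, -0.0], [-0.001, -0.0, -1.0]]
contact_force: [0.5, 0.2, -4.3]
width: 0.418
```

Request:
{"fn": "send_rows", "kwargs": {"plan": [[[0,0,0.001],0,1],[[0,0,0.0005],0,1],[[0.002,0,0],0,1],[[0.002,0,0],0,1],[[0,0,0],0,1]]}}

```text
time: 19.75
position: [0.5382, 0.0284, 0.11]
tool_rot: [[0.999, 0.051, 0.001], [0.051, -0.999, -0.0], [0.001, 0.0, -1.0]]
contact_force: [-0.6, 0.4, -3.8]
width: 0.418
```

```bash
python3 -c "
from h import *
jstate()"
```

```text
t 19.8 jig xy mm [34.8  1. ] z 110.0 yaw 2.92 tilt [ 0.05 -0.01] Fjig [-0.6  0.5] Fz -3.8 w 39.7 M [ 0.05 -0.02  0.01]
```

Request:
{"fn": "send_rows", "kwargs": {"plan": [[[0,0,0.0018],0,1],[[0.002,0,0],0,1],[[0.001,0,0],0,1],[[0.001,0,0],0,1],[[0,0,0],0,1]]}}

```text
time: 20.25
position: [0.5418, 0.0286, 0.1078]
tool_rot: [[0.999, 0.051, 0.0], [0.051, -0.999, -0.0], [0.0, 0.0, -1.0]]
contact_force: [0.4, 0.4, -4.3]
width: 0.423
```

Request:
{"fn": "send_rows", "kwargs": {"plan": [[[0.001,0,0],0,1],[[0,0,0],0,1],[[0.001,0,0],0,1],[[0,0,0],0,1],[[0,0,0],0,1]]}}

```text
time: 20.75
position: [0.5433, 0.0287, 0.1078]
tool_rot: [[0.999, 0.051, -0.001], [0.051, -0.999, -0.0], [-0.001, 0.0, -1.0]]
contact_force: [-2.7, -0.1, -2.5]
width: 0.421
```

```bash
python3 -c "
from h import *
jstate()"
```

```text
t 20.8 jig xy mm [39.9  1.1] z 107.8 yaw 2.93 tilt [-0.05 -0.  ] Fjig [-2.7  0. ] Fz -2.5 w 40.0 M [-0.05  0.56  0.02]
```

End stop touched at jig x of about 39.8. Backing off and feeling for the side stop.

Request:
{"fn": "send_rows", "kwargs": {"plan": [[[-0.0015,0,0],0,1],[[0,-0.003,0],0,1],[[0,-0.003,0],0,1],[[0,-0.001,0],0,1],[[0,0,0],0,1]]}}

```text
time: 21.25
position: [0.5419, 0.0359, 0.1078]
tool_rot: [[0.999, 0.051, 0.0], [0.051, -0.999, -0.0], [0.0, 0.0, -1.0]]
contact_force: [-0.1, 0.1, -4.5]
width: 0.415
```

Request:
{"fn": "send_rows", "kwargs": {"plan": [[[0,-0.001,0],0,1],[[0,0,0],0,1],[[0,0,0],0,1],[[0,0,0],0,1],[[0,0,0],0,1]]}}

```text
time: 21.75
position: [0.5418, 0.0366, 0.1078]
tool_rot: [[0.999, 0.051, 0.0], [0.051, -0.999, -0.0], [0.0, 0.0, -1.0]]
contact_force: [0.3, -0.1, -4.3]
width: 0.419
```

```bash
python3 -c "
from h import *
jstate()"
```

```text
t 21.8 jig xy mm [38.8  9. ] z 107.8 yaw 2.92 tilt [ 0. -0.] Fjig [ 0.3 -0.1] Fz -4.3 w 39.8 M [ 0.04 -0.02  0.03]
```

Request:
{"fn": "send_rows", "kwargs": {"plan": [[[0,-0.001,0],0,1],[[0,0,0],0,1],[[0,-0.0005,0],0,1],[[0,0,0],0,1],[[0,0,0],0,1]]}}

```text
time: 22.25
position: [0.5417, 0.0381, 0.1078]
tool_rot: [[0.999, 0.051, 0.0], [0.051, -0.999, -0.0], [0.0, 0.0, -1.0]]
contact_force: [-0.7, -0.0, -4.6]
width: 0.42
```

```bash
python3 -c "
from h import *
jstate()"
```

```text
t 22.2 jig xy mm [38.8 10.6] z 107.8 yaw 2.93 tilt [ 0.   -0.01] Fjig [-0.7 -0. ] Fz -4.6 w 39.9 M [0.03 0.04 0.  ]
```

Request:
{"fn": "send_rows", "kwargs": {"plan": [[[0,-0.0005,0],0,1],[[0,0,0],0,1],[[0,-0.0005,0],0,1],[[0,0,0],0,1],[[0,0,0],0,1]]}}

```text
time: 22.75
position: [0.5417, 0.0385, 0.1078]
tool_rot: [[0.999, 0.051, 0.0], [0.051, -0.999, -0.001], [0.0, 0.001, -1.0]]
contact_force: [0.3, -7.4, -4.2]
width: 0.417
```

```bash
python3 -c "
from h import *
jstate()"
```

```text
t 22.8 jig xy mm [38.8 10.9] z 107.8 yaw 2.94 tilt [ 0.   -0.06] Fjig [ 0.  -7.4] Fz -4.2 w 39.6 M [-1.54  0.08  0.02]
```

Request:
{"fn": "send_rows", "kwargs": {"plan": [[[0,0.0004,0],0,1],[[0.001,0,0],0,1],[[0.001,0,0],0,1],[[0,0,0.0008],0,1],[[0,0,0],0,1]]}}

```text
time: 23.25
position: [0.5429, 0.0385, 0.107]
tool_rot: [[0.999, 0.051, -0.002], [0.051, -0.999, -0.001], [-0.002, 0.001, -1.0]]
contact_force: [-5.0, -6.2, -0.5]
width: 0.418
```

```bash
python3 -c "
from h import *
jstate()"
```

```text
t 23.2 jig xy mm [39.9 10.8] z 107.0 yaw 2.95 tilt [-0.11 -0.04] Fjig [-5.2 -5.9] Fz -0.5 w 39.7 M [-1.22  0.89  0.05]
```

Request:
{"fn": "send_rows", "kwargs": {"plan": [[[0,0,0.0005],0,1],[[0,0,0],0,1],[[0,0,0.0003],0,1],[[0,0,0],0,1],[[0,0,0],0,1]]}}

```text
time: 23.75
position: [0.5429, 0.0385, 0.1064]
tool_rot: [[0.999, 0.051, -0.002], [0.051, -0.999, -0.001], [-0.002, 0.001, -1.0]]
contact_force: [-5.9, -6.4, 1.1]
width: 0.418
```

```bash
python3 -c "
from h import *
jstate()"
```

```text
t 23.8 jig xy mm [40.  10.8] z 106.4 yaw 2.94 tilt [-0.1  -0.04] Fjig [-6.2 -6.1] Fz 1.1 w 39.7 M [-1.25  1.    0.14]
```

Request:
{"fn": "send_rows", "kwargs": {"plan": [[[0,0,0.0004],0,1],[[0,0,0],0,1],[[0,0,0],0,1],[[0,0,0],0,1],[[0,0,0],0,1]]}}

```text
time: 24.25
position: [0.5429, 0.0385, 0.1062]
tool_rot: [[0.999, 0.051, -0.002], [0.051, -0.999, -0.001], [-0.002, 0.001, -1.0]]
contact_force: [-6.9, -6.3, 3.2]
width: 0.416
```

```bash
python3 -c "
from h import *
jstate()"
```

```text
t 24.2 jig xy mm [40.  10.8] z 106.2 yaw 2.94 tilt [-0.09 -0.04] Fjig [-7.2 -6. ] Fz 3.2 w 39.5 M [-1.17  1.11  0.1 ]
```

Seated at the expected height with light bearing. A little more push on both stops, then a check.

Request:
{"fn": "send_rows", "kwargs": {"plan": [[[0.0006,0,0],0,1],[[0,-0.0003,0],0,1],[[0,0,0],0,1],[[0,0,0],0,1],[[0,0,0],0,1]]}}

```text
time: 24.75
position: [0.543, 0.0385, 0.1062]
tool_rot: [[0.999, 0.051, -0.003], [0.051, -0.999, -0.001], [-0.003, 0.001, -1.0]]
contact_force: [-8.9, -9.6, 7.0]
width: 0.42
```

Run:
```python
from h import *
jstate()
def t(n,w):
    d=arm.read_camera(n); a=project(d,np.r_[j2w(30,0),.04])[0].astype(int); im=d["pixels"][:,:,::-1]
    h=int(w*1.5); y=max(a[1]-h//2,0); x=a[0]-w//2; return cv2.resize(im[y:y+h,x:x+w],(400,600),interpolation=cv2.INTER_CUBIC)
cv2.imwrite("pics/f1.png",np.hstack([t("side",100),t("scene",90)]))
```

```text
t 24.8 jig xy mm [40.  10.9] z 106.2 yaw 2.95 tilt [-0.16 -0.06] Fjig [-9.3 -9.2] Fz 7.0 w 39.9 M [-1.73  1.51  0.08]
```

View pics/f1.png

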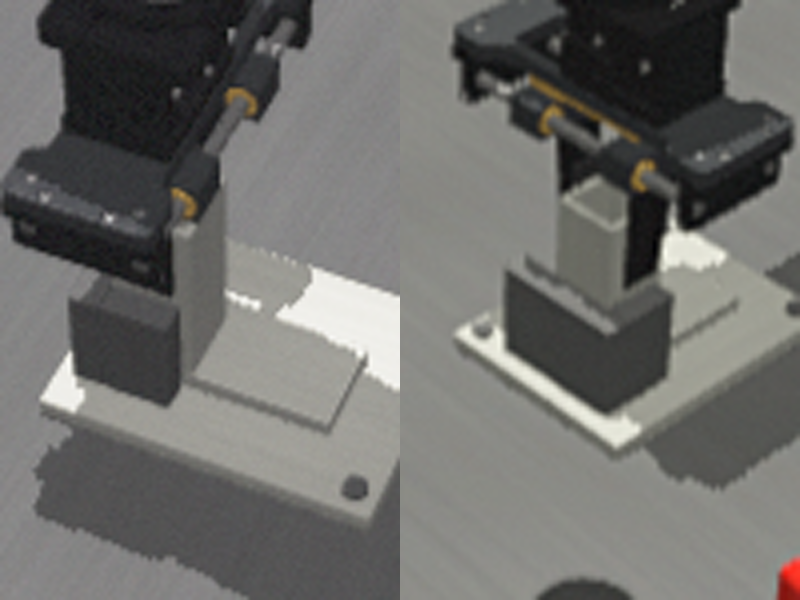

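Both views show the tube upright in the corner on the plate, with its rear end at side crop (328,428) and (367,357). A numeric check of the plate's position, plus force steadiness, then I'll hand in.

Run:
```python
from h import *
d=arm.read_camera("side"); a=project(d,np.r_[j2w(30,0),.04])[0].astype(int)
o=np.array([a[0]-50,a[1]-75])
P=unproj(d,np.array([[325,427],[367,355]])/4+o,.022)
print("plate rear corners in jig mm",((P[:,:2]-JP)@JR*1000).round(1),"expect ~(-49.5,30),(-49.5,-20)"); jstate()
```

```text
plate rear corners in jig mm [[-47.8  31. ]
 [-49.6 -16.7]] expect ~(-49.5,30),(-49.5,-20)
t 24.9 jig xy mm [40.  10.8] z 106.2 yaw 2.95 tilt [-0.16 -0.06] Fjig [ -9.7 -10.4] Fz 6.7 w 39.6 M [-1.66  1.52  0.07]
```

Request:
{"fn": "send_rows", "kwargs": {"plan": [[[0,0,0],0,1],[[0,0,0],0,1],[[0,0,0],0,1],[[0,0,0],0,1],[[0,0,0],0,1]]}}

```text
time: 25.4
position: [0.5429, 0.0385, 0.1062]
tool_rot: [[0.999, 0.052, -0.003], [0.052, -0.999, -0.001], [-0.003, 0.001, -1.0]]
contact_force: [-9.7, -9.2, 6.8]
width: 0.418
```

```bash
python3 -c "
from h import *
jstate(); print(arm.hand_in()); jstate()"
```

```text
t 25.4 jig xy mm [40.  10.9] z 106.2 yaw 2.95 tilt [-0.16 -0.06] Fjig [-10.1  -8.8] Fz 6.8 w 39.8 M [-1.73  1.47  0.07]
the job is handed in; nothing more can be done
None
the job is handed in; nothing more can be done
```

The job is handed in at 25.4 s. The foot plate is flat in the jig against both stops and released. The longer grey square tube stands on it in the corner, and the gripper is still holding it pressed there.

- **Push on the stops:** last reading was 10 N on the end stop and 9 N on the side stop, steady over the last half second. The tool leaned only about 0.2°.
- **Seating on the plate:** the tube touched down at the height expected for sitting on the plate. It bears lightly, about 11 N, and part of that may be friction on the stops.
- **Plate position:** a close-up after release showed it flush with both stops. A coarse check with the tube in place put its rear corners within about 3.5 mm of where they should be. That is roughly the pixel accuracy of that view, so it does not rule out a small shift.
- **Jig angle:** camera and touch disagreed slightly (2.55° against about 2.9°). I placed the plate and tube at about 3.0°, nearer the touch value.
- **Forces:** while feeling for the side stop, the push on the plate reached 24 N, above the 5 to 15 N advised. I eased it off before letting go.
- **Other items:** I never reached for anything else on the bench, though I took no full picture at the end to confirm it.

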